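# Refit a gas hob's knob and hold it in at full flame

### The arm

A 6-joint arm with a two-finger parallel gripper is mounted at the origin on the work surface. World frame = base frame: x ahead of the robot, y to its left, z up, the work surface at z = 0. Lengths are in m, angles in rad, forces in N, time in s.
With the tool pointing down it reaches from about 0.275 to 0.75 m from the base axis. Payload 10.2 kg.
Tool frame: the origin (TCP) lies at the very end of the fingers, on their centre line; the grasp point (between the pads) lies 19 mm behind it (bot.grip_point_offset is the distance from the TCP to the grasp point, in m); z points along the fingers, y is the line along which they close (so a half turn about z gives the same grasp; the last joint's range is limited). The gripper opens to 85 mm and grips with 20 to 120 N. Pads are 22 mm wide; open, the fingers measure 114 mm over their backs; the gripper's body (76 mm by 85 mm) begins 54 mm behind the grasp point. The pads swing forward as they close: fully open they stand 13 mm farther back than shut.
Start: joints at [0.939, 0.313, 1.498, -0, 1.331, -0.223], TCP at [0.209, 0.482, 0.231] pointing down, gripper open.
Joint ranges: [-2.94, 2.94], [-0.97, 2.17], [0.19, 2.56], [-1.23, 4.37], [0.02, 3.11], [-2.88, 2.88]. Speed limits (rad/s): [2.39, 2.39, 3.01, 3.14, 3.14, 3.14].

### API

Orientations are given as a rotation vector (axis times angle).
In Python, from plant import bot gives the robot as it stands. The module is installed in compiled form; this text tells all that it offers.
- The arm moves only by the tool arm_command, never from a script. Its argument "plan" is one flat list of numbers, 7 for each row, row after row: the opening, from 0 (shut) to 1 (fully open), then the shift along the world's x, y, z in cm, then the turn, a rotation vector about the world's x, y, z in rad. A call has 1 to 20 rows; each row shifts and turns the commanded pose from where the row before left it; what a row does not reach is not made up. A row lasts 1/12 s, in which the tool goes at most 41.7 mm and 7.16 degrees, less where a joint would pass 70% of its speed; a pose out of reach is approached as far as the arm can. A call is refused whole if a number of a shift passes 4.17 or a number of a turn 0.125, either way. A call with a gripper value outside its range is refused whole. The fingers move at their own pace and stop on an object; the grip force is fixed at half the most. Time passes only in rows, so rows that do not move let the fingers close. It gives the time, the measured TCP pose, the force, the opening and the grip force at its end, in the units of the state.
- bot.get_obs(): the state, without advancing time (a new reading comes with each control period).
- bot.get_image(name): name is "side" or "top" or "wrist"; returns the picture (420x560x3 uint8, red, green, blue); there is no depth.
- bot.get_calibration(name): a dict with "fx", "fy", "cx", "cy" (pixels), "world_to_cam" (4x4, takes a point from world to camera coordinates); the wrist camera has in their place "mount" (4x4, takes a point from camera to tool coordinates, whose origin is the TCP and whose axes are the flange's). Camera axes: x right, y up, looking along -z (the intrinsics and any distortion apply to the point x, -y, -z); pixel columns grow to the right and rows downward; lengths in m; the calibration is good to about 2 mm. A picture is of the moment at which its call begins: read the wrist's pose just before it. get_calibration takes no time and is no camera call.
- bot.sign_off(): hands the job in; it is judged then, once.
The state is a dict: "time_s": time; "joint_positions": joint angles; "joint_vel": joint speeds; "joint_torque": joint torques, N m; "position": TCP position; "tool_rot": TCP orientation; "wrist_force": force on the tool from outside, world axes, zero at the start; "torque": the same for the moment, N m; "finger_gap": opening from 0.0 (shut) to 1.0 (fully open); "grip_force": force on a finger pad.
Only numpy, scipy, OpenCV 4.12 (cv2) and the standard library are available. Lean on these libraries where they do the work, as an engineer would, in place of code of your own. Each camera call takes 0.05 s, during which the arm holds its last target. There are 200 camera calls.

### The job

One control knob of the gas hob was taken off for cleaning and lies on the worktop: put it back on the bare spindle with the flat in its bore matching the spindle's flat, and push it fully home. Then, as when lighting the burner, press the knob well in against its spring and turn it anticlockwise to the large flame mark, and keep hold of it there: the program finishes while the gripper is still holding the knob pressed in at that mark. Leave the other three knobs at off and everything else where it stands.

Things in the scene. Friction and masses are not known exactly. Their poses are not given: they have to be found in the camera images.
- hob: built-in gas hob, black glass 510 (x) x 580 (y) x 8 mm, fixed; origin at the centre of its underside on the worktop, x away from the user, y to the left. Its four controls stand in a row along y, 205 mm from the centre towards the user, 75 mm apart; one of them is bare, the others wear knobs. Iron pan supports, 50 mm tall, begin 60 mm behind the row; a red casserole stands rear right.
- knob: loose silver-grey knob, 50 g, upright on the worktop left of the hob; origin at the centre of its underside, z up. Skirt 42 mm across, 14 mm tall; on it a grip bar 40 mm long (x), 14 mm wide (y), from 14 to 32 mm height; pointer line on the bar's +x half. Underneath a D-bore 13 mm across, 14 mm deep, its flat on the pointer's (+x) side, 2.4 mm from the axis, mouth chamfered 1.5 mm.
- knob_seat (a point): point on the loose knob's axis at the blind end of its bore, 14 mm above its underside; axes as the knob's
- spindle_tip (a point): centre of the end of the bare brass D-spindle: 22 mm above the glass, 30 mm above the worktop when not pressed; moves with it. z up, x points out of its flat (at off: away from the user, to the white dot). 12 mm across, flat 2 mm from the axis, tip bevelled 1.5 mm. The knob goes on with its x along this x (play up to 9 degrees); home, knob_seat meets spindle_tip, skirt 8 mm off the glass.
- flame_mark (a point): the large orange flame printed on the glass, 33 mm from the bare spindle's axis, 75 degrees anticlockwise (seen from above) of the white off dot; the pointer must end up towards it. A smaller flame is printed at 165 degrees. Every control has the same three marks.
- spindle_press (a joint): how far the bare spindle is pressed in, m: 0 out, 0.006 fully in; the spring takes 3 N to start and 8 N fully in, and pushes it back out when let go
- spindle_turn (a joint): how far the bare spindle is turned, rad, anticlockwise from above: 0 off (as it starts), 1.31 large flame mark, stop at 3.4; light friction (0.012 N m), stays where it is left
- fitted1 (a joint): turn of a fitted knob, rad, 0 off; must stay at off
- fitted2 (a joint): the same for another fitted knob
- fitted3 (a joint): the same for the third fitted knob
- fitted1_top (a point): centre of the top of a fitted knob of the same kind, 48 mm above the worktop; its x is the pointer's direction
- fitted2_top (a point): the same on another fitted knob
- fitted3_top (a point): the same on the third fitted knob
- mug: white mug, 80 mm across, 95 mm tall; origin at the centre of its underside
- pepper_mill: wooden pepper mill, 56 mm across, 181 mm tall; origin at the centre of its underside
- salt_jar: blue jar with wooden lid, 66 mm across, 85 mm tall; origin at the centre of its underside
- coffee_jar: brown jar with steel lid, 86 mm across, 160 mm tall; origin at the centre of its underside
- spatula: wooden spatula, 270 mm long, lying in front of the hob on the right; origin at its middle underneath
Things that resemble listed ones, but are neither listed nor needed, are in the scene too. What is shaped like the knob but green or yellow is not meant.

How it is judged:
On the way:
1. the knob is fully home on the bare spindle, flat to flat, before the spindle has been turned on (distance between knob_seat and spindle_tip below 0.0025 m and angle between knob's own z axis and vertical below 0.1 rad and angle between the x axis of knob and the x axis of spindle_tip, either way round below 0.35 rad and value of joint spindle_turn below 0.5 rad), for 0.1 s.
At the end, for the whole second after the job is handed in: knob home on the spindle (bore end within 2.5 mm of its end, flats matched, upright), spindle pressed in 4 of its 6 mm or more and turned to the large flame, 1.31 rad +- 0.26, gripper holding the knob (over 2 N), other knobs off (under 0.17 rad), bystanders within 30 mm (distance between knob_seat and spindle_tip below 0.0025 m and angle between knob's own z axis and vertical below 0.1 rad and angle between the x axis of knob and the x axis of spindle_tip, either way round below 0.35 rad and value of joint spindle_press above 0.004 m and value of joint spindle_turn between 1.05 and 1.57 rad and contact force between the fingers and knob above 2 N and distance of each of mug, pepper_mill, salt_jar, coffee_jar, spatula from where it was at the start of the episode below 0.03 m and value of joint each of fitted1, fitted2, fitted3 below 0.17 rad); the arm keeps its last pose, push and grip.
It fails at once if the mug, pepper mill, salt jar, coffee jar or spatula is shifted by over 30 mm (distance of any of mug, pepper_mill, salt_jar, coffee_jar, spatula from where it was at the start of the episode above 0.03 m).
It fails at once if another knob is turned on (value of joint any of fitted1, fitted2, fitted3 above 0.17 rad).
It also fails if it takes over 45 s, if anything falls off the work surface, if the arm or the gripper's body presses on something with over 40 N, if the wrist force passes 120 N, or if a joint passes its speed limit or range.

## Working session

There is one attempt and no reset: what is moved stays moved. The work goes in short steps, Python scripts to look and compute and a tool call to move; the robot and the scene stay as the last step left them, time stands still between calls to the robot, and variables do not carry over. Pictures are saved under pics/ and viewed, at most 12 in all, crops included, and the job is handed in when it is done.

Besides the shell and the picture viewer there is one more tool, called by a JSON object that holds its "op" and its "data", one argument or row to a line. arm_command: Moves the arm, as the interface text tells. Its arguments: {"type":"object","properties":{"plan":{"type":"array"}},"required":["plan"]}

```bash
mkdir -p pics; cat > h.py <<'E'
import numpy as np, cv2
from scipy.spatial.transform import Rotation as R
from plant import bot
def grab(n,f):
    o=bot.get_obs(); im=bot.get_image(n); cv2.imwrite(f,im[:,:,::-1]); return o,im
def cam(n,o=None):
    c=bot.get_calibration(n)
    if n=='wrist':
        T=np.eye(4);T[:3,:3]=R.from_rotvec(o['tool_rot']).as_matrix();T[:3,3]=o['position']
        M=T@np.array(c['mount'])
    else: M=np.linalg.inv(np.array(c['world_to_cam']))
    return c,M
def ray(n,u,v,z,o=None):
    c,M=cam(n,o)
    K=np.array([[c['fx'],0,c['cx']],[0,c['fy'],c['cy']],[0,0,1]])
    d=np.array(c.get('dist',c.get('distortion',[0,0,0,0,0])),float)
    p=cv2.undistortPoints(np.array([[[u,v]]],float),K,d)[0,0]
    w=M[:3,:3]@np.array([p[0],-p[1],-1]); o_=M[:3,3]
    return o_+w*(z-o_[2])/w[2]
def proj(n,P,o=None):
    c,M=cam(n,o); q=np.linalg.inv(M)@np.append(P,1)
    return c['cx']+c['fx']*q[0]/-q[2], c['cy']+c['fy']*q[1]/q[2]
E
python3 - <<'E'
from h import *
for n in('top','side','wrist'):
    grab(n,f'pics/{n}0.png'); c=bot.get_calibration(n); print(n,{k:np.round(np.array(v),4).tolist() for k,v in c.items()})
print(bot.get_obs()); 
E
```

```text
top {'fx': 464.3897, 'fy': 464.3897, 'cx': 287.9946, 'cy': 207.4165, 'world_to_cam': [[-0.0074, -0.9998, -0.0202, 0.1323], [0.9875, -0.0105, 0.1572, -0.5295], [-0.1574, -0.0188, 0.9874, -1.3892], [0.0, 0.0, 0.0, 1.0]]}
side {'fx': 488.2145, 'fy': 488.2145, 'cx': 271.7528, 'cy': 200.144, 'world_to_cam': [[0.9833, -0.1819, -0.0021, -0.4828], [0.1308, 0.6991, 0.7029, -0.1927], [-0.1264, -0.6915, 0.7113, -1.239], [0.0, 0.0, 0.0, 1.0]]}
wrist {'fx': 340.629, 'fy': 340.629, 'cx': 279.2236, 'cy': 203.6734, 'mount': [[0.0003, 0.963, 0.2696, 0.0683], [1.0, -0.0002, -0.0004, -0.001], [-0.0003, 0.2696, -0.963, -0.1433], [0.0, 0.0, 0.0, 1.0]]}
{'time_s': 0.15, 'joint_positions': array([ 9.38598779e-01,  3.13336578e-01,  1.49822902e+00, -1.30696138e-05,
        1.33100974e+00, -2.23419929e-01]), 'joint_vel': array([ 0.00110104, -0.00233743, -0.0042207 , -0.00026394,  0.00090135,
        0.00155107]), 'joint_torque': array([ 1.91035098e-03, -4.12366283e+01, -2.59796226e+01, -9.50815729e-05,
        3.19637569e-03,  5.19116577e-05]), 'position': array([0.2085931 , 0.4815808 , 0.23087144]), 'tool_rot': array([-6.37559816e-01, -3.07581388e+00,  1.41257536e-03]), 'wrist_force': array([-0.12317352, -0.61677723, -0.21010688]), 'torque': array([ 0.0206301 , -0.03648417, -0.0682311 ]), 'grip_force': 0.0, 'finger_gap': 0.9989733133484907}
```

View pics/top0.png

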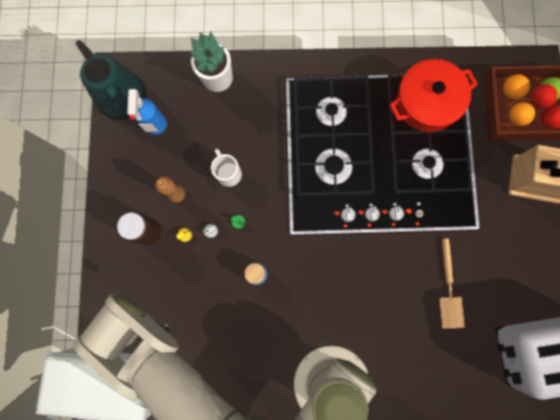

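View pics/wrist0.png

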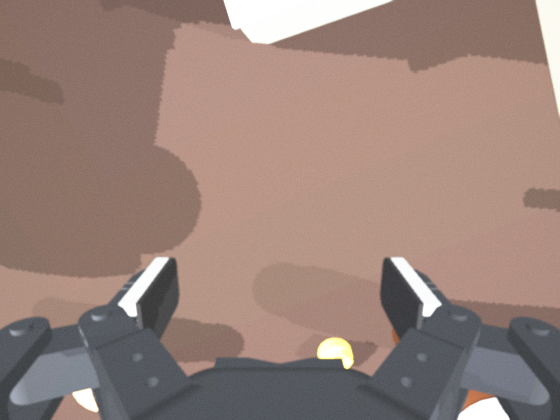

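View pics/side0.png

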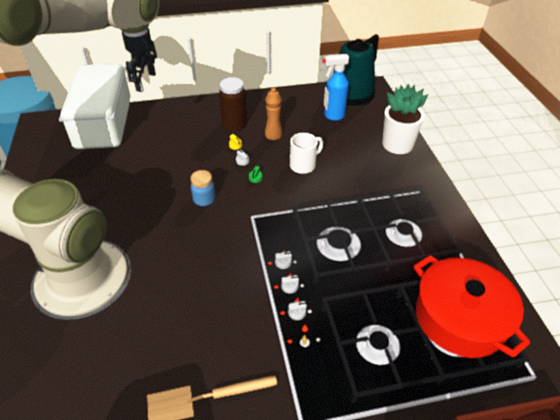

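Top view candidates: silver loose knob (210,231) is the target. Lookalikes are yellow (185,235), green (238,221), and the fitted knobs at (348,214), (372,213) and (396,213). The bare spindle is at (419,213). The side view agrees: silver (242,158), spindle (305,341).

```bash
python3 - <<'E'
from h import *
for nm,uv,z in[('knob',(210,231),.025),('yel',(185,235),.025),('grn',(238,221),.025),('f1',(348,214),.04),('f2',(372,213),.04),('f3',(396,213),.04),('sp',(419,213),.03)]: print(nm,ray('top',*uv,z).round(4))
for nm,uv,z in[('knob',(242,158),.025),('f1',(283,259),.04),('f2',(289,284),.04),('f3',(296,311),.04),('sp',(305,341),.03)]: print('side',nm,ray('side',*uv,z).round(4))
t=cv2.imread('pics/top0.png');s=cv2.imread('pics/side0.png')
a=cv2.resize(t[190:250,170:250],(400,300),interpolation=3);b=cv2.resize(t[190:250,330:440],(400,218),interpolation=3)
c=cv2.resize(s[125:185,210:290],(400,300),interpolation=3);d=cv2.resize(s[240:360,250:350],(360,432),interpolation=3)[:300]
o=np.zeros((600,800,3),np.uint8);o[:300,:400]=a;o[300:518,:400]=b;o[:300,400:]=c;o[300:600,400:760]=d[:300]
cv2.imwrite('pics/crop.png',o)
E
```

```text
knob [0.4619 0.371  0.025 ]
yel [0.4501 0.4487 0.025 ]
grn [0.4923 0.284  0.025 ]
f1 [ 0.5087 -0.0569  0.04  ]
f2 [ 0.511  -0.1306  0.04  ]
f3 [ 0.5103 -0.2041  0.04  ]
sp [ 0.511  -0.2769  0.03  ]
side knob [0.4618 0.3522 0.025 ]
side f1 [ 0.5067 -0.0707  0.04  ]
side f2 [ 0.506  -0.1473  0.04  ]
side f3 [ 0.5064 -0.2231  0.04  ]
side sp [ 0.5112 -0.2951  0.03  ]
```

View pics/crop.png

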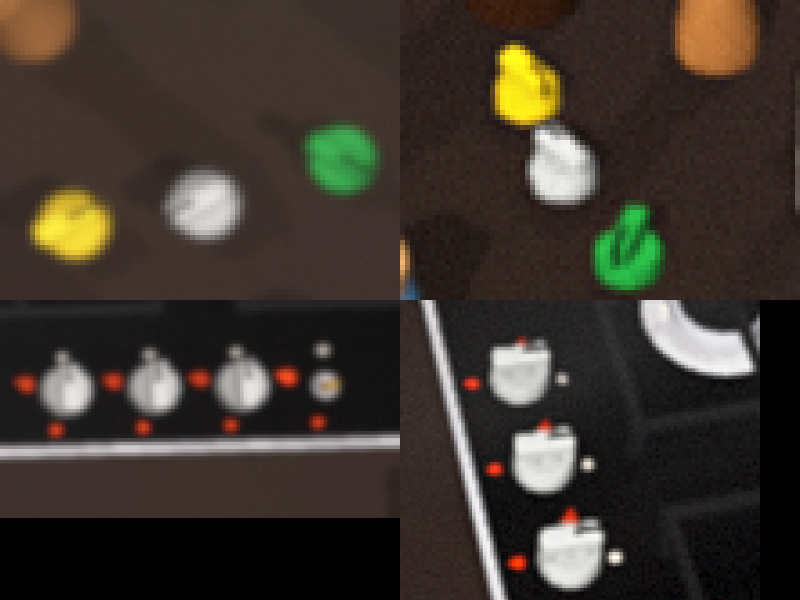

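The crop confirms the silver knob. Its bar points up-right or down-left in the top view. The two views disagree by 18 mm in y, so I'll test the calibration against the known gripper and base positions.

```bash
python3 - <<'E'
from h import *
o=bot.get_obs()
for n in('top','side'):
    print(n,'tcp',proj(n,o['position']),'base',proj(n,[0,0,0]),'campos',cam(n)[1][:3,3].round(3))
R_=R.from_rotvec(o['tool_rot']).as_matrix();print(R_.round(3))
for y in(.352,.371): print('wrist knob',proj('wrist',[.462,y,.025],o),'yel',proj('wrist',[.45,y+.078,.025],o))
print('wrist yel ray',ray('wrist',335,352,.028,o))
t=cv2.imread('pics/top0.png');s=cv2.imread('pics/side0.png')
a=cv2.resize(t[280:420,60:260],(400,280),interpolation=3);c=cv2.resize(s[0:130,60:260],(400,260),interpolation=3)
b=cv2.resize(s[160:330,0:200],(400,340),interpolation=3)
q=np.zeros((600,800,3),np.uint8);q[:280,:400]=a;q[:260,400:]=c;q[260:600,400:]=b
cv2.imwrite('pics/crop2.png',q)
E
```

```text
top tcp (np.float64(150.8067109528981), np.float64(320.23025205153425)) base (np.float64(332.21148700818145), np.float64(384.41969392296875)) campos [0.305 0.101 1.458]
side tcp (np.float64(147.2348188749193), np.float64(86.59672841842948)) base (np.float64(81.49337297184456), np.float64(276.0853409179978)) campos [ 0.343 -0.81   1.016]
[[-0.918  0.397 -0.001]
 [ 0.397  0.918 -0.001]
 [ 0.    -0.001 -1.   ]]
wrist knob (np.float64(265.6698923551564), np.float64(397.39649513661743)) yel (np.float64(319.51212010384876), np.float64(369.8343157789619))
wrist knob (np.float64(279.4450944630714), np.float64(392.5530321234111)) yel (np.float64(333.92519977072146), np.float64(364.7243394916782))
wrist yel ray [0.43079183 0.45723239 0.028     ]
```

View pics/crop2.png

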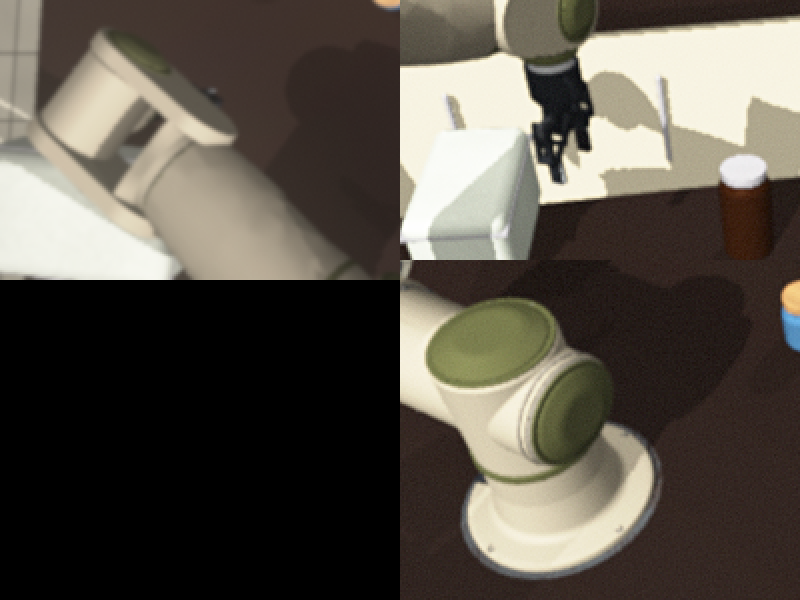

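Both views match at the base and gripper, so the 18 mm difference probably comes from lens effects or pixel picking. I'll go above the knob and look from close by.

{"op": "arm_command", "data": {
  "plan": [1, 3.5, -1.7, 0, 0, 0, 0, 1, 3.5, -1.7, 0, 0, 0, 0, 1, 3.5, -1.7, -1, 0, 0, 0, 1, 3.5, -1.7, -1, 0, 0, 0, 1, 3.5, -1.7, -1, 0, 0, 0, 1, 3.5, -1.7, -2, 0, 0, 0, 1, 3.5, -1.8, -2, 0, 0, 0, 1, 0, 0, 0, 0, 0, 0, 1, 0, 0, 0, 0, 0, 0, 1, 0, 0, 0, 0, 0, 0]
}}

```text
time_s: 0.98
position: [0.4498, 0.3638, 0.1635]
tool_rot: [-0.638, -3.076, -0.0]
wrist_force: [0.5, 0.2, -0.2]
finger_gap: 0.998
grip_force: 0.0
```

```bash
python3 - <<'E'
from h import *
o,im=grab('wrist','pics/w1.png'); print(o['position'],o['joint_positions'].round(3))
E
```

```text
[0.44975602 0.36378918 0.16348667] [ 0.478  0.487  1.427  0.     1.228 -0.684]
```

View pics/w1.png

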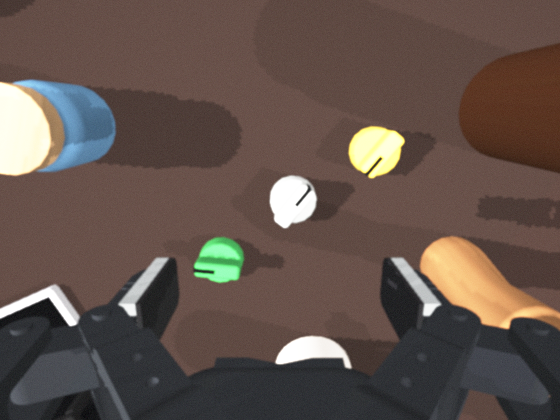

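Wrist view: the silver knob is at (293,200). Its black pointer line runs from (297,206) to (310,188), and the bar's other end is at (283,222). Yellow (376,152) and green (220,262) are beside it. Next I'll measure axis and yaw.

```bash
cat >> h.py <<'E'
def knobfit(im,o,box,zt,zs):
    """bright low-saturation blob in box; bar line = dark pixels inside hull"""
    u0,v0,u1,v1=box; c=im[v0:v1,u0:u1]; h=cv2.cvtColor(c,cv2.COLOR_RGB2HSV)
    m=((h[:,:,2]>120)&(h[:,:,1]<60)).astype(np.uint8)
    m=cv2.morphologyEx(m,cv2.MORPH_OPEN,np.ones((3,3)))
    cs=max(cv2.findContours(m,0,2)[0],key=cv2.contourArea); hull=cv2.convexHull(cs)
    mk=np.zeros_like(m); cv2.fillPoly(mk,[hull],1); mk=cv2.erode(mk,np.ones((3,3)))
    d=((h[:,:,2]<90)&(mk>0)).astype(np.uint8); n,l,st,ce=cv2.connectedComponentsWithStats(d)
    k=1+np.argmax(st[1:,4]); p=np.argwhere(l==k)[:,::-1].astype(np.float32)+[u0,v0]
    vx,vy,x,y=cv2.fitLine(p.astype(np.float32),cv2.DIST_L2,0,.01,.01).ravel()
    t=(p-[x,y])@[vx,vy]
    A=ray('wrist',x+vx*t.min(),y+vy*t.min(),zt,o);B=ray('wrist',x+vx*t.max(),y+vy*t.max(),zt,o)
    H=np.array([ray('wrist',*(q[0]+[u0,v0]),zs,o)[:2] for q in hull],np.float32)
    (cx,cy),r=cv2.minEnclosingCircle(H)
    return A,B,(cx,cy),r,hull.reshape(-1,2)+[u0,v0]
E
python3 - <<'E'
from h import *
im=cv2.imread('pics/w1.png')[:,:,::-1].copy(); o=bot.get_obs()
A,B,c,r,hl=knobfit(im,o,(255,165,335,240),.032,.014)
print(A,B,np.linalg.norm(A-B),np.degrees(np.arctan2(*(B-A)[1::-1])),c,r); print(hl.min(0),hl.max(0))
for p in[(283,226),(288,177)]:print(ray('wrist',*p,.032,o))
print('skirt',ray('wrist',293.5,198,.014,o)); g=ray('wrist',220,262,.025,o);y=ray('wrist',376,152,.025,o);print(g,y)
E
```

```text
[0.46357283 0.3736714  0.032     ] [0.45388587 0.38910518 0.032     ] 0.0182219300142455 122.11430772725998 (0.46438533067703247, 0.36767151951789856) 0.02546730451285839
[269 175] [316 228]
[0.47664846 0.35506667 0.032     ]
[0.43914736 0.37559175 0.032     ]
skirt [0.46203475 0.37171633 0.014     ]
[0.48800163 0.28836206 0.025     ] [0.44999045 0.45009332 0.025     ]
```

{"op": "arm_command", "data": {
  "plan": [1, 0.3, 0.2, -1.5, 0, 0, -0.12, 1, 0.3, 0.2, -1.5, 0, 0, -0.12, 1, 0.3, 0.2, -1.5, 0, 0, -0.12, 1, 0.3, 0.2, -1.5, 0, 0, -0.12, 1, 0.2, 0, -1.5, 0, 0, -0.12, 1, 0, 0, -1.5, 0, 0, 0, 1, 0, 0, 0, 0, 0, 0, 1, 0, 0, 0, 0, 0, 0]
}}

```text
time_s: 1.7
position: [0.4633, 0.3723, 0.074]
tool_rot: [-1.515, -2.752, -0.0]
wrist_force: [-0.5, -0.7, 0.3]
finger_gap: 1.0
grip_force: 0.0
```

```bash
python3 - <<'E'
from h import *
o,im=grab('wrist','pics/w2.png'); print(o['position'],o['tool_rot'],o['joint_positions'].round(3))
Rm=R.from_rotvec(o['tool_rot']).as_matrix();print(Rm[:,0],np.degrees(np.arctan2(Rm[1,0],Rm[0,0])))
print(proj('wrist',[.4635,.3715,.032],o))
E
```

```text
[0.46334269 0.37229874 0.07395401] [-1.51522635e+00 -2.75200439e+00 -2.87708644e-05] [ 0.48   0.622  1.462  0.     1.058 -0.084]
[-5.34743387e-01  8.45014502e-01  3.18824133e-05] 122.32651022554244
(np.float64(280.04841940012784), np.float64(231.4798177516944))
```

View pics/w2.png

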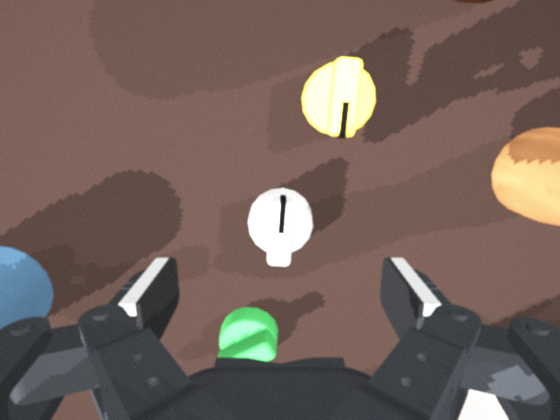

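The knob is centred: pointer line (284,196) to (282,232), aligned with the tool to within 3°. I'll descend and grip.

{"op": "arm_command", "data": {
  "plan": [1, 0, 0, -1.5, 0, 0, 0, 1, 0, 0, -1.5, 0, 0, 0, 1, 0, 0, -1.5, 0, 0, 0, 1, 0, 0, -1.2, 0, 0, 0, 1, 0, 0, 0, 0, 0, 0, 1, 0, 0, 0, 0, 0, 0]
}}

```text
time_s: 2.25
position: [0.4642, 0.3719, 0.017]
tool_rot: [1.517, 2.75, 0.001]
wrist_force: [0.6, 0.5, 0.3]
finger_gap: 1.002
grip_force: 0.0
```

{"op": "arm_command", "data": {
  "plan": [0, 0, 0, 0, 0, 0, 0, 0, 0, 0, 0, 0, 0, 0, 0, 0, 0, 0, 0, 0, 0, 0, 0, 0, 0, 0, 0, 0, 0, 0, 0, 0, 0, 0, 0, 0, 0, 0, 0, 0, 0, 0, 0, 0, 0, 0, 0, 0, 0, 0, 0, 0, 0, 0, 0, 0, 0, 0, 0, 0, 0, 0, 0, 0, 0, 0, 0, 0, 0, 0]
}}

```text
time_s: 3.08
position: [0.4643, 0.3717, 0.0167]
tool_rot: [1.518, 2.75, 0.001]
wrist_force: [-0.5, 0.1, 5.3]
finger_gap: 0.147
grip_force: 61.1
```

{"op": "arm_command", "data": {
  "plan": [0, 0, 0, 2, 0, 0, 0, 0, 0, 0, 3, 0, 0, 0, 0, 0, 0, 3, 0, 0, 0, 0, 0, -1, 3, 0, 0, -0.12, 0, 0, -3.5, 2, 0, 0, -0.12, 0, 0, -3.5, 0, 0, 0, -0.12, 0, 0, -3.5, 0, 0, 0, -0.12, 0, 0, -3.5, 0, 0, 0, -0.12, 0, 0, -3.5, 0, 0, 0, -0.12, 0, 0, -3.5, 0, 0, 0, -0.12, 0, 0, -3.5, 0, 0, 0, -0.12, 0, 0, -3.5, 0, 0, 0, -0.12, 0, 0, -3.5, 0, 0, 0, -0.12, 0, 0, -3.5, 0, 0, 0, -0.12, 0, 0, -3.5, 0, 0, 0, -0.12, 0, 0, 0, 0, 0, 0, 0, 0, 0, 0, 0, 0, 0, 0, 0, 0, 0, 0, 0, 0]
}}

```text
schema error: expected a multiple of 7 numbers
```

```bash
python3 - <<'E'
from h import *
o=bot.get_obs();print(o['joint_positions'].round(3),o['wrist_force'])
Rm=R.from_rotvec(o['tool_rot']).as_matrix();print(np.arctan2(Rm[1,0],Rm[0,0]))
E
```

```text
[ 0.478  0.702  1.493 -0.     0.945 -0.084] [-0.53041715  0.12655064  5.26260663]
2.1328479811470737
```

{"op": "arm_command", "data": {
  "plan": [0, 0, 0, 2, 0, 0, 0, 0, 0, 0, 3, 0, 0, 0, 0, 0, 0, 3, 0, 0, 0, 0, 0, -1, 3, 0, 0, -0.12, 0, 0, -3.5, 2, 0, 0, -0.12, 0, 0, -3.5, 0, 0, 0, -0.12, 0, 0, -3.5, 0, 0, 0, -0.12, 0, 0, -3.5, 0, 0, 0, -0.12, 0, 0, -3.5, 0, 0, 0, -0.12, 0, 0, -3.5, 0, 0, 0, -0.12, 0, 0, -3.5, 0, 0, 0, -0.12, 0, 0, -3.5, 0, 0, 0, -0.12, 0, 0, -3.5, 0, 0, 0, -0.12, 0, 0, -3.5, 0, 0, 0, -0.12, 0, 0, -3.5, 0, 0, 0, -0.12, 0, 0, 0, 0, 0, 0, 0]
}}

```text
time_s: 4.42
position: [0.4641, -0.0282, 0.1461]
tool_rot: [2.96, 1.05, -0.001]
wrist_force: [0.1, -0.2, -1.4]
finger_gap: 0.143
grip_force: 60.4
```

```bash
python3 - <<'E'
from h import *
o=bot.get_obs();print(o['joint_positions'].round(3),o['wrist_force'],o['grip_force'])
Rm=R.from_rotvec(o['tool_rot']).as_matrix();print(np.arctan2(Rm[1,0],Rm[0,0]))
E
```

```text
[-3.130e-01  2.730e-01  1.791e+00 -1.000e-03  1.078e+00  5.770e-01] [ 0.13424132 -0.17881562 -1.36466635] 60.362709760665894
0.6817822467173059
```

{"op": "arm_command", "data": {
  "plan": [0, 0, -3.6, 0, 0, 0, -0.1, 0, 0, -3.6, 0, 0, 0, -0.1, 0, 0, -3.6, 0, 0, 0, -0.1, 0, 0, -3.6, 0, 0, 0, -0.1, 0, 0, -3.6, -0.5, 0, 0, -0.1, 0, 0, -3.6, -1, 0, 0, -0.1, 0, 0, -3.6, -1, 0, 0, -0.08, 0, 0, 0, 0, 0, 0, 0, 0, 0, 0, 0, 0, 0, 0, 0, 0, 0, 0, 0, 0, 0]
}}

```text
time_s: 5.25
position: [0.4639, -0.2747, 0.1211]
tool_rot: [-3.141, -0.022, 0.001]
wrist_force: [0.4, 0.2, 0.5]
finger_gap: 0.146
grip_force: 60.3
```

```bash
python3 - <<'E'
from h import *
o,im=grab('wrist','pics/w3.png');print(o['position'],o['joint_positions'].round(3),o['grip_force'])
Rm=R.from_rotvec(o['tool_rot']).as_matrix();print(np.arctan2(Rm[1,0],Rm[0,0]))
for y in(-.277,-.295):print(proj('wrist',[.511,y,.03],o))
E
```

```text
[ 0.46394708 -0.27471673  0.12106502] [-0.752  0.455  1.599  0.     1.089  0.805] 60.33655285835266
0.013738222538648823
(np.float64(282.3870211997258), np.float64(140.14629211282045))
(np.float64(308.88797757469047), np.float64(140.527140139361))
```

View pics/w3.png

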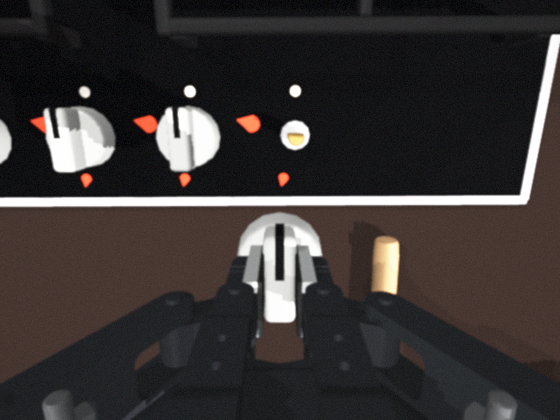

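The held knob is at (280,~255), with its line straight up the image. The spindle is near (296,137), its off dot at (295,91), the large flame at (248,122) and the front rim at v≈201. Next I'll compute the offsets.

```bash
python3 - <<'E'
from h import *
im=cv2.imread('pics/w3.png')[:,:,::-1].copy();o=bot.get_obs();h=cv2.cvtColor(im,cv2.COLOR_RGB2HSV)
z0=o['position'][2]
def blobs(m,box):
    u0,v0,u1,v1=box;n,l,s,c=cv2.connectedComponentsWithStats(m[v0:v1,u0:u1].astype(np.uint8));return[(c[i]+[u0,v0],s[i]) for i in range(1,n) if s[i,4]>15]
wh=(h[:,:,2]>140)&(h[:,:,1]<70); rd=(h[:,:,1]>170)&(h[:,:,2]>120)&((h[:,:,0]<12)|(h[:,:,0]>170)); ye=(h[:,:,0]>14)&(h[:,:,0]<35)&(h[:,:,1]>80)&(h[:,:,2]>100)
print('dots');D=[]
for c,s in blobs(wh,(60,80,320,100)): print(c,s,ray('wrist',*c,.008,o))
print('spind white+yel')
for c,s in blobs(wh|ye,(275,112,320,160)): print(c,s,ray('wrist',*c,.03,o))
print('yel');
for c,s in blobs(ye,(275,112,320,160)): print(c,s,ray('wrist',*c,.03,o))
print('flames')
for c,s in blobs(rd,(20,100,300,195)): print(c,s,ray('wrist',*c,.008,o))
k=wh&(np.arange(560)[None,:]>230)&(np.arange(560)[None,:]<330)&(np.arange(420)[:,None]>206)
p=np.argwhere(k[:, :]);v=[(u,np.where(k[:,u])[0].min()) for u in range(256,305,6)]
q=np.array([ray('wrist',u,vv-.5,z0-.003,o)[:2] for u,vv in v])-o['position'][:2]
A=np.c_[2*q,np.ones(len(q))];s=np.linalg.lstsq(A,(q**2).sum(1),rcond=None)[0];print('skirt circle rel tcp',s[:2],np.sqrt(s[2]+s[0]**2+s[1]**2))
print('front edge minus 21mm',ray('wrist',280,212.5,z0-.003,o)[0]-.021-o['position'][0])
d=h[:,:,2]<70
col=np.where(d[215:300,280])[0]+215;print(col.min(),col.max(),ray('wrist',280,col.min(),z0+.0153,o)-o['position'],ray('wrist',280,321,z0+.0153,o)-o['position'])
cv2.imwrite('pics/c3.png',cv2.resize(im[80:190,225:330,::-1],(630,660),interpolation=2)[:600])
E
```

```text
dots
[189.51282051  91.05128205] [124   5  12  13 117] [ 0.54296733 -0.20974944  0.008     ]
[294.83928571  90.5       ] [230   5  11  12 112] [ 0.54445443 -0.28517715  0.008     ]
[84.27083333 91.72916667] [19  7 11 11 96] [ 0.54139234 -0.1342542   0.008     ]
spind white+yel
[294.79362671 134.71623672] [  6   8  29  30 659] [ 0.51499941 -0.28500421  0.03      ]
yel
[295.44805195 138.22727273] [ 13  21  16  12 154] [ 0.51266354 -0.28551223  0.03      ]
flames
[146.45964912 123.16491228] [113  15  24  18 285] [ 0.52006825 -0.1768568   0.008     ]
[249.24460432 122.41726619] [216  14  25  19 139] [ 0.52172329 -0.25233843  0.008     ]
[ 38.80291971 123.12408759] [ 11  16  14  17 137] [ 0.51892298 -0.09775102  0.008     ]
[ 86.07058824 179.45882353] [61 73 12 15 85] [ 0.47720035 -0.12662108  0.008     ]
[184.31081081 178.77027027] [159  73  12  14  74] [ 0.47887443 -0.20212675  0.008     ]
[282.70666667 178.53333333] [258  72  11  15  75] [ 0.48019489 -0.27762075  0.008     ]
skirt circle rel tcp [ 0.00539538 -0.00058173] 0.017575140334662752
front edge minus 21mm 0.001974246988701689
224 279 [ 0.02387389 -0.00092331  0.0153    ] [-0.02044869 -0.00160655  0.0153    ]
```

View pics/c3.png

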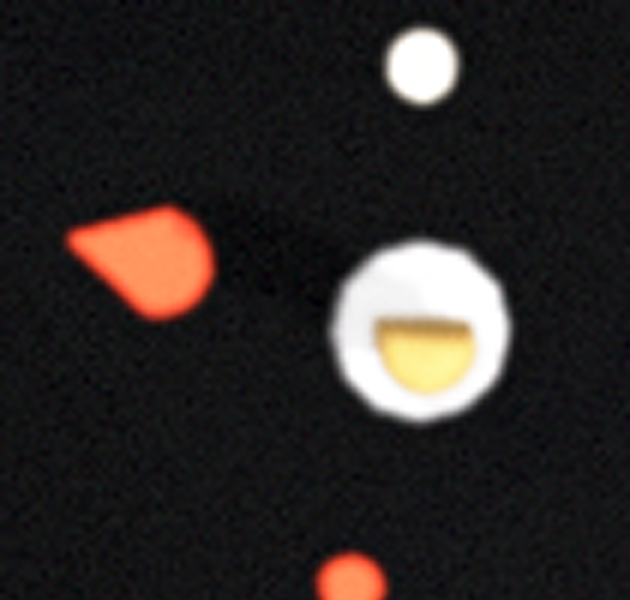

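Spindle axis is about (0.5125, −0.2857) with hob yaw about +0.02. The held knob's axis appears about 1.8 mm ahead of the TCP. The TCP target is about (0.511, −0.2845), so I'll approach to just above the tip.

{"op": "arm_command", "data": {
  "plan": [0, 0.9, -0.2, -0.5, 0, 0, 0.006, 0, 0.9, -0.2, -1, 0, 0, 0, 0, 0.9, -0.2, -1, 0, 0, 0, 0, 0.9, -0.2, -1, 0, 0, 0, 0, 0.9, -0.2, -1, 0, 0, 0, 0, 0.2, 0, -1, 0, 0, 0, 0, 0, 0, -0.8, 0, 0, 0, 0, 0, 0, 0, 0, 0, 0, 0, 0, 0, 0, 0, 0, 0]
}}

```text
time_s: 6.05
position: [0.5109, -0.285, 0.0582]
tool_rot: [-3.141, -0.03, 0.001]
wrist_force: [0.6, -0.8, -0.9]
finger_gap: 0.143
grip_force: 60.3
```

```bash
python3 - <<'E'
from h import *
o,im=grab('wrist','pics/w4.png');s=bot.get_image('side');print(o['position'],o['wrist_force'])
h=cv2.cvtColor(im,cv2.COLOR_RGB2HSV);wh=((h[:,:,2]>140)&(h[:,:,1]<70)).astype(np.uint8)
n,l,st,ce=cv2.connectedComponentsWithStats(wh)
for i in range(1,n):
    if 30<st[i,4]<600: print(ce[i],st[i],ray('wrist',*ce[i],.008,o))
a=cv2.resize(im[60:330,120:440,::-1],(400,338));b=cv2.resize(s[260:380,250:390,::-1],(400,343),interpolation=2)
q=np.zeros((345,800,3),np.uint8);q[:338,:400]=a;q[:343,400:]=b;cv2.imwrite('pics/c4.png',q)
E
```

```text
[ 0.51085363 -0.2850064   0.05821876] [ 0.62718563 -0.8187938  -0.88520602]
[340.50706714   5.47526502] [309   0  54  14 566] [ 0.62958338 -0.31463811  0.008     ]
[389.73469388   2.91836735] [383   0  18   9  98] [ 0.63121582 -0.33944936  0.008     ]
[ 17.21118012 171.19254658] [ 10 165  15  14 161] [ 0.5410206  -0.13455142  0.008     ]
[148.34931507 171.16438356] [142 165  14  13 146] [ 0.54252972 -0.21001145  0.008     ]
[279.74375 171.4125 ] [273 165  14  14 160] [ 0.54387965 -0.28554973  0.008     ]
[202.86187845 296.43093923] [192 293  25  10 181] [ 0.46199647 -0.23800237  0.008     ]
[355.51704545 296.30681818] [343 293  25   9 176] [ 0.464064   -0.33558523  0.008     ]
[506.77027027 412.85135135] [501 409  12   9  74] [ 0.37279431 -0.45096481  0.008     ]
```

View pics/c4.png

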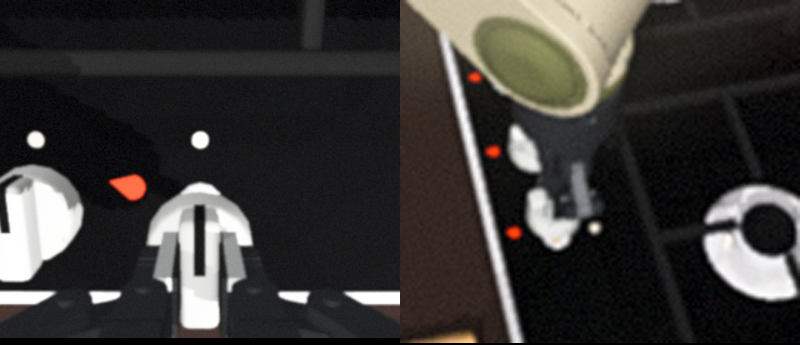

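The pointer line (u≈280) lines up with the off dot (279.7,171), and the collar is just visible behind the skirt. I'll descend gently and watch the force.

{"op": "arm_command", "data": {
  "plan": [0, 0, 0, -0.7, 0, 0, 0, 0, 0, 0, -0.4, 0, 0, 0, 0, 0, 0, -0.2, 0, 0, 0, 0, 0, 0, 0, 0, 0, 0]
}}

```text
time_s: 6.48
position: [0.511, -0.2855, 0.0451]
tool_rot: [-3.141, -0.029, 0.0]
wrist_force: [-0.0, -0.1, 3.2]
finger_gap: 0.146
grip_force: 60.7
```

{"op": "arm_command", "data": {
  "plan": [0, 0, 0, -0.1, 0, 0, 0, 0, 0, 0, -0.1, 0, 0, 0, 0, 0, 0, 0, 0, 0, 0]
}}

```text
time_s: 6.73
position: [0.5111, -0.2855, 0.0435]
tool_rot: [3.141, 0.03, 0.0]
wrist_force: [-0.4, 1.0, 3.1]
finger_gap: 0.143
grip_force: 60.9
```

{"op": "arm_command", "data": {
  "plan": [0, -0.05, 0, 0, 0, 0, 0, 0, -0.05, 0, 0, 0, 0, 0, 0, 0, 0, 0, 0, 0, 0]
}}

```text
time_s: 6.98
position: [0.5105, -0.2856, 0.0437]
tool_rot: [3.141, 0.029, 0.002]
wrist_force: [2.4, 0.2, 3.8]
finger_gap: 0.148
grip_force: 60.9
```

{"op": "arm_command", "data": {
  "plan": [0, 0, 0, -0.1, 0, 0, 0, 0, 0, 0, -0.1, 0, 0, 0, 0, 0, 0, 0, 0, 0, 0]
}}

```text
time_s: 7.23
position: [0.5105, -0.2856, 0.0415]
tool_rot: [3.141, 0.029, 0.002]
wrist_force: [3.3, -0.0, 5.1]
finger_gap: 0.144
grip_force: 61.1
```

The sideways force shows the bore is engaged and wants +x. I'll shift back and continue down.

{"op": "arm_command", "data": {
  "plan": [0, 0.05, 0, 0, 0, 0, 0, 0, 0.05, 0, 0, 0, 0, 0, 0, 0, 0, -0.1, 0, 0, 0, 0, 0, 0, -0.1, 0, 0, 0, 0, 0, 0, 0, 0, 0, 0]
}}

```text
time_s: 7.65
position: [0.5109, -0.2856, 0.04]
tool_rot: [3.141, 0.03, -0.001]
wrist_force: [-0.5, 1.4, 10.8]
finger_gap: 0.142
grip_force: 62.0
```

{"op": "arm_command", "data": {
  "plan": [0, 0, 0, 0.2, 0, 0, 0, 0, 0, 0, 0.1, 0, 0, 0, 0, 0, 0, 0, 0, 0, 0, 0, 0, 0, 0, 0, 0, 0]
}}

```text
time_s: 7.98
position: [0.5108, -0.2855, 0.0423]
tool_rot: [3.141, 0.03, -0.001]
wrist_force: [-0.3, -0.1, 4.7]
finger_gap: 0.147
grip_force: 61.1
```

{"op": "arm_command", "data": {
  "plan": [0, 0.1, 0, 0, 0, 0, 0, 0, 0, 0, 0, 0, 0, 0, 0, 0, 0, 0, 0, 0, 0]
}}

```text
time_s: 8.23
position: [0.5131, -0.2855, 0.0425]
tool_rot: [3.141, 0.029, 0.004]
wrist_force: [5.5, 0.7, 3.0]
finger_gap: 0.145
grip_force: 60.9
```

{"op": "arm_command", "data": {
  "plan": [0, 0.1, 0, 0, 0, 0, 0, 0, 0, 0, 0, 0, 0, 0, 0, 0, 0, 0, 0, 0, 0]
}}

```text
time_s: 8.48
position: [0.5134, -0.2854, 0.0423]
tool_rot: [3.141, 0.03, 0.001]
wrist_force: [4.6, 0.7, 3.4]
finger_gap: 0.144
grip_force: 60.8
```

The tool snapped 2 mm toward +x, so the chamfer is pulling it that way. I'll follow it.

{"op": "arm_command", "data": {
  "plan": [0, 0.1, 0, 0, 0, 0, 0, 0, 0, 0, 0, 0, 0, 0, 0, 0, 0, 0, 0, 0, 0]
}}

```text
time_s: 8.73
position: [0.514, -0.2854, 0.0422]
tool_rot: [-3.141, -0.03, 0.0]
wrist_force: [2.4, 0.7, 2.0]
finger_gap: 0.142
grip_force: 60.8
```

{"op": "arm_command", "data": {
  "plan": [0, 0.05, 0, -0.1, 0, 0, 0, 0, 0, 0, -0.1, 0, 0, 0, 0, 0, 0, 0, 0, 0, 0]
}}

```text
time_s: 8.98
position: [0.5144, -0.2853, 0.0399]
tool_rot: [-3.141, -0.029, 0.001]
wrist_force: [3.1, 0.3, -0.4]
finger_gap: 0.149
grip_force: 60.4
```

Vertical force has vanished, so it is sliding on. I'll ease x and go down to the home height (TCP about 0.0327).

{"op": "arm_command", "data": {
  "plan": [0, 0.1, 0, 0, 0, 0, 0, 0, 0, 0, -0.2, 0, 0, 0, 0, 0, 0, -0.2, 0, 0, 0, 0, 0, 0, 0, 0, 0, 0]
}}

```text
time_s: 9.32
position: [0.5151, -0.2851, 0.0356]
tool_rot: [-3.14, -0.03, 0.002]
wrist_force: [-1.3, -0.0, -0.6]
finger_gap: 0.144
grip_force: 60.4
```

{"op": "arm_command", "data": {
  "plan": [0, 0, 0, -0.1, 0, 0, 0, 0, 0, 0, -0.1, 0, 0, 0, 0, 0, 0, 0, 0, 0, 0]
}}

```text
time_s: 9.57
position: [0.5154, -0.2854, 0.0341]
tool_rot: [-3.141, -0.029, 0.001]
wrist_force: [-0.8, 0.3, -1.5]
finger_gap: 0.146
grip_force: 60.4
```

{"op": "arm_command", "data": {
  "plan": [0, 0, 0, -0.1, 0, 0, 0, 0, 0, 0, -0.1, 0, 0, 0, 0, 0, 0, 0, 0, 0, 0, 0, 0, 0, 0, 0, 0, 0]
}}

```text
time_s: 9.9
position: [0.5155, -0.2854, 0.0325]
tool_rot: [-3.141, -0.03, 0.0]
wrist_force: [-1.5, 0.2, 2.2]
finger_gap: 0.144
grip_force: 60.6
```

{"op": "arm_command", "data": {
  "plan": [0, 0, 0, -0.1, 0, 0, 0, 0, 0, 0, -0.1, 0, 0, 0, 0, 0, 0, 0, 0, 0, 0, 0, 0, 0, 0, 0, 0, 0]
}}

```text
time_s: 10.23
position: [0.5156, -0.2855, 0.0305]
tool_rot: [-3.141, -0.029, 0.0]
wrist_force: [-2.0, 1.6, 3.1]
finger_gap: 0.144
grip_force: 60.7
```

Home contact came at z≈0.0325, as predicted, and the spring is now compressing. I'll press further.

{"op": "arm_command", "data": {
  "plan": [0, 0, 0, -0.1, 0, 0, 0, 0, 0, 0, -0.1, 0, 0, 0, 0, 0, 0, -0.1, 0, 0, 0, 0, 0, 0, 0, 0, 0, 0, 0, 0, 0, 0, 0, 0, 0]
}}

```text
time_s: 10.65
position: [0.5156, -0.2855, 0.0275]
tool_rot: [3.141, 0.03, 0.0]
wrist_force: [-2.3, 1.7, 5.8]
finger_gap: 0.147
grip_force: 61.1
```

{"op": "arm_command", "data": {
  "plan": [0, -0.04, 0, -0.05, 0, 0, 0.1, 0, 0, 0, 0, 0, 0, 0.1, 0, 0, 0, 0, 0, 0, 0.1, 0, 0, 0, 0, 0, 0, 0.1, 0, 0, 0, 0, 0, 0, 0, 0, 0, 0, 0, 0, 0, 0]
}}

```text
time_s: 11.15
position: [0.5154, -0.2851, 0.027]
tool_rot: [-3.072, -0.654, -0.001]
wrist_force: [-2.4, 3.4, 5.8]
finger_gap: 0.144
grip_force: 61.2
```

{"op": "arm_command", "data": {
  "plan": [0, -0.05, 0.05, 0, 0, 0, 0.1, 0, 0, 0.03, 0, 0, 0, 0.1, 0, 0, 0, 0, 0, 0, 0.1, 0, 0, 0, 0, 0, 0, 0.1, 0, 0, 0, 0, 0, 0, 0.1, 0, 0, 0, 0, 0, 0, 0, 0, 0, 0, 0, 0, 0, 0]
}}

```text
time_s: 11.73
position: [0.515, -0.2843, 0.0271]
tool_rot: [-2.815, -1.394, -0.001]
wrist_force: [-1.4, 4.2, 5.6]
finger_gap: 0.144
grip_force: 61.2
```

{"op": "arm_command", "data": {
  "plan": [0, -0.02, 0.06, 0, 0, 0, 0.1, 0, -0.02, 0.03, 0, 0, 0, 0.1, 0, 0, 0, 0, 0, 0, 0.1, 0, 0, 0, 0, 0, 0, 0.1, 0, 0, 0, -0.02, 0, 0, 0, 0, 0, 0, 0, 0, 0, 0, 0, 0, 0, 0, 0, 0, 0]
}}

```text
time_s: 12.32
position: [0.5145, -0.2837, 0.0269]
tool_rot: [2.483, 1.924, 0.001]
wrist_force: [-1.1, 2.9, 6.0]
finger_gap: 0.143
grip_force: 61.2
```

```bash
python3 - <<'E'
from h import *
o,im=grab('wrist','pics/w5.png');s=bot.get_image('side');print(o['position'],o['wrist_force'],o['torque'],o['grip_force'])
Rm=R.from_rotvec(o['tool_rot']).as_matrix();print(Rm.round(4),np.arctan2(Rm[1,0],Rm[0,0]))
b=cv2.resize(s[240:360,250:350,::-1],(400,480),interpolation=2)
q=np.zeros((480,800,3),np.uint8);q[:300,:400]=cv2.resize(im[:,:,::-1],(400,300));q[:,400:]=b;cv2.imwrite('pics/c5.png',q)
E
```

```text
[ 0.5145102  -0.28370516  0.02693884] [-1.07199411  2.90464226  6.04259458] [0.31200388 0.35525127 0.0722051 ] 61.24242424964905
[[ 2.493e-01  9.684e-01  6.000e-04]
 [ 9.684e-01 -2.493e-01 -1.000e-04]
 [ 0.000e+00  6.000e-04 -1.000e+00]] 1.3188408457209189
```

View pics/c5.png

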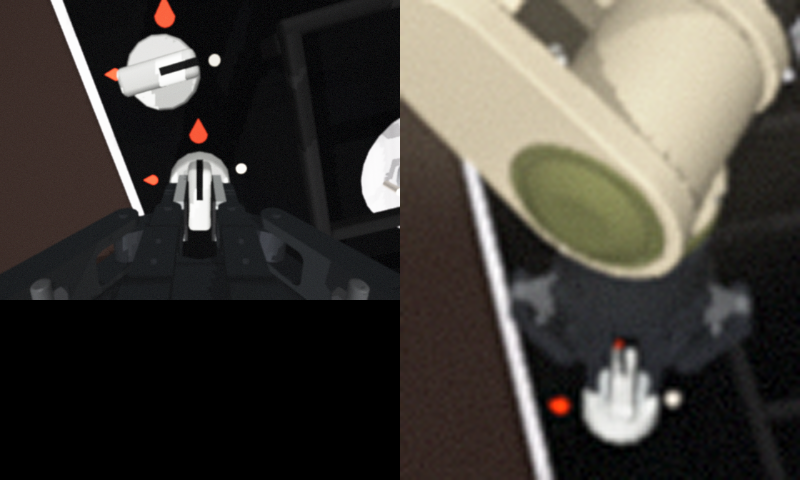

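The pointer aims straight at the large flame mark (198,130), and the neighbouring knob is still at off. I'll press slightly more for margin, to the spring's end.

{"op": "arm_command", "data": {
  "plan": [0, 0, 0.03, -0.1, 0, 0, 0.01, 0, 0, 0, 0, 0, 0, 0, 0, 0, 0, 0, 0, 0, 0, 0, 0, 0, 0, 0, 0, 0]
}}

```text
time_s: 12.75
position: [0.5146, -0.2837, 0.0264]
tool_rot: [2.472, 1.936, 0.0]
wrist_force: [-3.2, 1.4, 8.9]
finger_gap: 0.142
grip_force: 61.9
```

Force rose sharply at z=0.0264, the predicted end of travel, so the knob is home and fully pressed in.

```bash
python3 -c "
from plant import bot
print(bot.sign_off())"
```

```text
the job is handed in; nothing more can be done
None
```

The silver knob is home on the bare spindle, flat to flat, and I handed the job in at about 13 s with the gripper still holding it pressed fully in and turned to the large flame mark; no verdict came back.

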